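# Dock the round work lamp for charging

### The arm

A 6-joint arm with a two-finger parallel gripper is mounted at the origin on a cart in front of the work surface, level with it; the furniture and walls round the work are solid. World frame = base frame: x ahead of the robot, y to its left, z up, the work surface at z = 0. Lengths are in mm, angles in rad, forces in N, time in s.
With the tool pointing down it reaches from about 425 to 950 mm from the base axis. Payload 14.7 kg.
Tool frame: the origin (TCP) lies midway between the tips of the shut fingers; the grasp point (between the pads) lies 19 mm behind it; z points along the fingers, y is the line along which they close (so a half turn about z gives the same grasp; the last joint's range is limited). The gripper opens to 85 mm and grips with 20 to 120 N. Pads are 22 mm wide; open, the fingers measure 114 mm over their backs; the gripper's body (76 mm by 85 mm) begins 54 mm behind the grasp point. The pads swing forward as they close: fully open they stand 13 mm farther back than shut.
Start: joints at [-1.152, 0.48, 1.596, -0, 1.065, -0.047], TCP at [291.954, -580.737, 231.297] pointing down, gripper open.
Joint ranges: [-2.75, 2.75], [-0.82, 2.05], [0.23, 2.67], [-1.56, 4.7], [0.09, 2.69], [-2.92, 2.92]. Speed limits (rad/s): [1.89, 1.89, 2.39, 3.01, 3.01, 3.01].

### API

Orientations are given as a unit quaternion [x, y, z, w].
In Python, from rig import manip, fingers, eyes, get_t, get_q, get_joint_velocities, get_effort, get_tcp_pos, get_orientation, get_force, get_wrist_torque, get_finger_gap, get_grasp_force gives the robot as it stands. The module is installed in compiled form; this text tells all that it offers. Calls block until the motion is done:
- manip.move_pose(position, orientation): joint-space move of the TCP to a pose.
- manip.movel(position, rotation=None, rate=150, contact_N=None): straight line of the TCP; rotation=None keeps the orientation; rate is the mean speed in mm/s. With contact_N (N) it stops when the force on the tool has changed by that much, and returns True; else False.
- manip.move_j(angles): joint-space move.
- fingers.gripper_to(opening, newtons=None): finger opening in mm; newtons is the grip in N (None keeps the last); returns when the fingers have stopped.
- manip.wait(seconds).
- manip.inverse_kinematics(position, orientation): joint angles nearest the present ones, or None.
- eyes.snapshot(name): name is "side" or "top"; returns a dict with "color" (400x640x3 uint8, red, green, blue), "camera_matrix" (3x3 intrinsics, pixels), "position" and "rotation" of the camera in the world. Camera axes: x right, y down, z forward; pixel columns grow to the right and rows downward; lengths in mm; the calibration is good to about 2 mm. A picture is of the moment at which its call begins. There is no depth.
A pose or a line that the arm cannot do raises manip.PlanningError and nothing moves.
- manip.close_job(): hands the job in; it is judged then, once.
Readings, each from a call of its own:
- get_t(): time.
- get_q(): joint angles.
- get_joint_velocities(): joint speeds.
- get_effort(): joint torques, N m.
- get_tcp_pos(): TCP position.
- get_orientation(): TCP orientation.
- get_force(): force on the tool from outside, world axes, zero at the start.
- get_wrist_torque(): the same for the moment, N m.
- get_finger_gap(): finger opening in mm.
- get_grasp_force(): force on a finger pad.
Only numpy, scipy, OpenCV 4.12 (cv2) and the standard library are available. Lean on these libraries where they do the work, as an engineer would, in place of code of your own. Each camera call takes 0.05 s, during which the arm holds its last target. There are 200 camera calls.

### The job

Put the round work lamp on charge: push it across the bench up to the aluminium guide wall, then slide it along the wall, keeping it against the wall, past the sprung catch and on until it is fully home on the dock's spring contacts, so that the catch keeps it there when you let go. Push gently, never with more than 20 N, or the contact pins bend; keep the lamp flat on the bench and leave everything else where it is.

Things in the scene. Friction and masses are not known exactly. Their poses are not given: they have to be found in the camera images.
- lamp: round rechargeable work lamp, a flat dark cylinder 96 mm in diameter and 40 mm high with a white lens on top and two brass contact rings round its side, about 0.35 kg, lying loose on the bench lens up; too wide to grasp, so push its side. Origin: centre of its underside. It may sit in the dock at any turn.
- guide_wall: straight aluminium guide wall with a slippery white strip, fixed to the bench, 420 mm long, 36 mm high. Origin: on the face the lamp slides along, at bench height, 200 mm from the wall's start. Its +y axis runs along the wall, the way of travel to the dock; +x points into the wall, away from the robot. A lamp touching the wall has its centre at x = -48 mm. The track before the dock is empty.
- dock_zone (a point): point on the wall face at y = +95 mm of the wall's frame. About here a grey U-shaped dock head, 46 mm high, is clamped on the wall and closes the track. It can be clamped anywhere in a 48 mm range and its exact place is NOT reported: find it by feel. The seated lamp's centre lies within 24 mm either way of this point along the wall. A rigid face stops the lamp there: the force rises steeply.
- contacts (a joint): travel (m) of the two brass spring pins in the dock's face: 0 out, 0.0045 with the lamp pressed home on the face, 0.003 when the catch holds it. They add up to 5 N in the last 5 mm. The catch, a sprung rubber-nosed arm on the robot's side, meets the lamp 78 mm before home, adds 1 to 4 N, leaves 75 mm free from wall to nose, and snaps behind the lamp only in its last 1 mm before the face.
- solder_reel: reel of solder wire, 56 mm across, 42 mm high, standing; a bystander, leave it where it is. Origin: centre of its underside.
- cutters: pair of blue-handled side cutters, 131 mm long; a bystander, leave it where it is. Origin: centre of its underside.
- driver: blue-handled screwdriver, 169 mm long; a bystander, leave it where it is. Origin: centre of its underside.
- meter: hand multimeter, 150 x 80 x 47 mm; a bystander, leave it where it is. Origin: centre of its underside.
- board: small green circuit board, 60 x 85 mm; a bystander, leave it where it is. Origin: centre of its underside.
- cell: AA cell lying, 50 mm long; a bystander, leave it where it is. Origin: centre of its underside.
- tip_pot: round black tip cleaner, 68 mm across, 52 mm high; a bystander, leave it where it is. Origin: centre of its underside.
- pliers: pair of red-handled pliers, 155 mm long; a bystander, leave it where it is. Origin: centre of its underside.
Things that resemble listed ones, but are neither listed nor needed, are in the scene too. Of the things that look like the lamp, the smaller one is meant.

How it is judged:
By the outcome, as a careful person would: the job done as asked, in the order asked, and still so for the second after the job is handed in, with the robot touching nothing.
It also fails if it takes over 69 s, if anything falls off the work surface, if the arm or the gripper's body presses on something with over 40 N, if the wrist force passes 120 N, or if a joint passes its speed limit or range.

## Working session

There is one attempt and no reset: what is moved stays moved. The work goes in short steps, each a Python script; the robot and the scene stay as the last script left them, time stands still between calls to the robot, and variables do not carry over. Pictures are saved under pics/ and viewed, at most 10 in all, crops included, and the job is handed in when it is done.

```bash
mkdir -p pics; cat > h.py <<'E'
import numpy as np, cv2
from rig import *
def snap(n,f):
    s=eyes.snapshot(n); cv2.imwrite('pics/'+f,s['color'][:,:,::-1]); np.savez(''+n+'.npz',**s); return s
def px2w(s,u,v,z):
    R=np.array(s['rotation']); 
    d=R@np.linalg.inv(s['camera_matrix'])@np.array([u,v,1.]); p=np.array(s['position']); return p+d*(z-p[2])/d[2]
E
python3 - <<'E'
from h import *
for n in('top','side'):
    s=snap(n,n+'1.png'); print(s['camera_matrix'],s['position'],s['rotation'])
print(get_orientation(),get_t(),get_force())
E
```

```text
[[504.2609146    0.         321.16462893]
 [  0.         504.2609146  198.71640374]
 [  0.           0.           1.        ]] [ 284.19748589   21.79664955 1736.49956098] [ 0.71343198 -0.69615301  0.04974336 -0.06254121]
[[430.40906596   0.         312.08991362]
 [  0.         430.40906596 201.6342105 ]
 [  0.           0.           1.        ]] [  185.79106893 -1216.11713982   608.71971095] [ 0.82617226 -0.11359137  0.08842566 -0.54471763]
[ 9.73001495e-01  2.30798138e-01 -1.00070173e-04 -5.47549549e-04] 0.1 [ 0.46361389  0.56245211 -0.39653065]
```

View pics/top1.png

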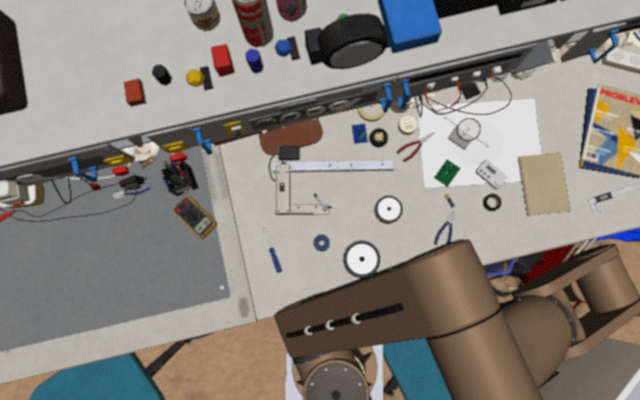

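View pics/side1.png

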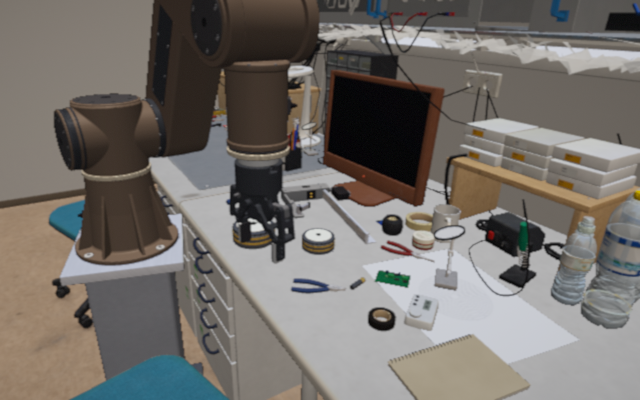

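The top view shows the small lamp at (389,209), a larger look-alike at (361,259), the wall from about (394,165) to (275,165), and the dock at its left end. A reel sits at (321,242) and the cutters at (445,230).

```bash
python3 - <<'E'
import cv2
i=cv2.imread('pics/top1.png')[140:290,250:450]
cv2.imwrite('pics/c1.png',cv2.resize(i,None,fx=4,fy=4,interpolation=cv2.INTER_CUBIC))
E
sed -i "s/R=np.array(s\['rotation'\])/from scipy.spatial.transform import Rotation as Ro; R=Ro.from_quat(s['rotation']).as_matrix()/" h.py
python3 - <<'E'
from h import *
s=np.load('top.npz')
for n,u,v,z in [('lamp',389,209,40),('big',361,259,40),('wallR',394,165,36),('wallL',275,165,36),('reel',321,242,40)]: print(n,px2w(s,u,v,z).round(1))
E
```

```text
lamp [ 525.9 -174.7   40. ]
big [355.1 -82.1  40. ]
wallR [ 679.9 -191.6   36. ]
wallL [670.8 218.9  36. ]
reel [408.5  52.9  40. ]
```

View pics/c1.png

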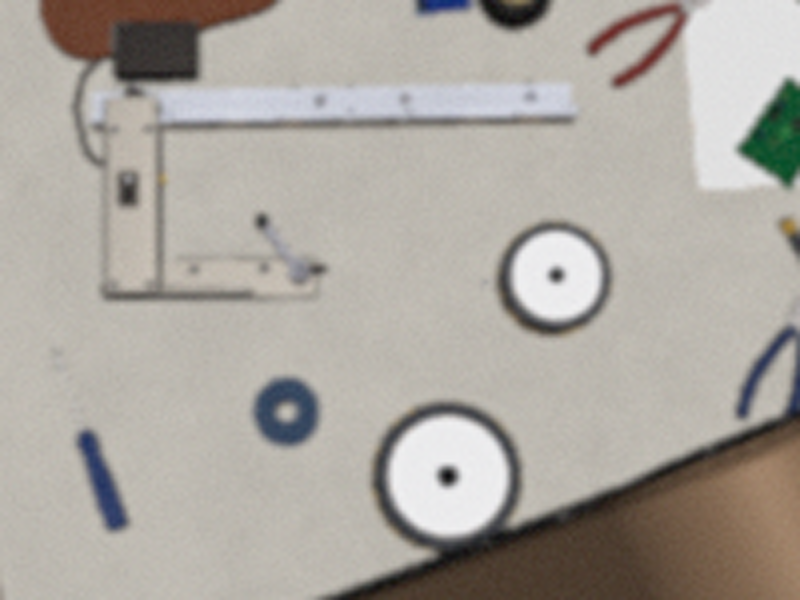

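The crop shows the lamp rim centred at crop (553,278). The wall face's foot line runs from about (165,125) to (576,118). The dock face is near crop u=160, and the catch nose is at (262,220) on the robot's side.

```bash
python3 - <<'E'
from h import *
s=np.load('top.npz')
f=lambda u,v,z:px2w(s,250+u/4-.4,140+v/4-.4,z)[:2]
L=f(553,278,40)
for n,u,v,z in [('lamp',553,278,40),('footL',165,125,0),('footR',576,118,0),('topbackR',572,85,36),('topbackL',92,92,36),('endR',573,100,36),('endL',92,105,36),('dockface',160,180,46),('dockface0',162,180,0),('nose',262,220,36),('reel',286,411,42),('big',447,477,40)]: print(n,f(u,v,z).round(1))
a,b=f(165,125,0),f(576,118,0); d=(a-b)/np.linalg.norm(a-b); n=np.array([d[1],-d[0]]);print('ydir',d,'xdir',n,'lamp dist',(L-b)@n)
a,b=f(92,92,36),f(572,85,36); d=(a-b)/np.linalg.norm(a-b);print(d)
E
```

```text
lamp [ 525.4 -170.8]
footL [659.1 166.3]
footR [ 673.5 -194.8]
topbackR [ 694.4 -186.8]
topbackL [679.1 227.5]
endR [ 681.2 -187.7]
endL [667.6 227.1]
dockface [601.1 165. ]
dockface0 [609.8 167.2]
nose [570.2  77.3]
reel [407.2  52.5]
big [355.6 -83.3]
ydir [-0.03967013  0.99921283] xdir [0.99921283 0.03967013] lamp dist -146.97077901932795
[-0.03692887  0.9993179 ]
```

```bash
cat >> h.py <<'E'
X=np.array([.99926,.0385]); Y=np.array([-.0385,.99926])
def quat(yaw): # tool x axis at world angle yaw, pointing down
    return [float(np.cos(yaw/2)),float(np.sin(yaw/2)),0.,0.]
def P(xy,z): return [float(xy[0]),float(xy[1]),float(z)]
def st(n): print(n,'t',round(get_t(),2),'p',np.round(get_tcp_pos(),1),'f',np.round(get_force(),1),'gap',round(float(get_finger_gap()),1),flush=True)
YW=0.0385
E
python3 - <<'E'
from h import *
L=np.array([525.4,-170.8]); s=L-86*X
manip.move_pose(P(s,120),quat(YW)); fingers.gripper_to(50,20); st('above')
print(manip.movel(P(s,9),rate=80,contact_N=8)); st('down')
print(manip.movel(P(s+30*X,9),rate=40,contact_N=6)); st('near')
e=s+30*X
print(manip.movel(P(e+90*X+6*Y,9),rate=30,contact_N=9)); st('pushed')
snap('top','top2.png')
i=cv2.imread('pics/top2.png')[140:290,250:450]
cv2.imwrite('pics/c2.png',cv2.resize(i,None,fx=4,fy=4,interpolation=cv2.INTER_CUBIC))
E
```

```text
above t 2.18 p [ 439.5 -174.3  120. ] f [ 0.3 -0.2 -0.6] gap 49.8
False
down t 3.72 p [ 439.8 -174.2    9.4] f [0.4 0.1 0.4] gap 50.1
False
near t 4.62 p [ 469.1 -172.8    8.9] f [ 0.9 -0.3  0.6] gap 49.9
False
pushed t 7.78 p [ 559.1 -163.5    9. ] f [-1.6 -0.3 -0.7] gap 50.1
```

View pics/c2.png

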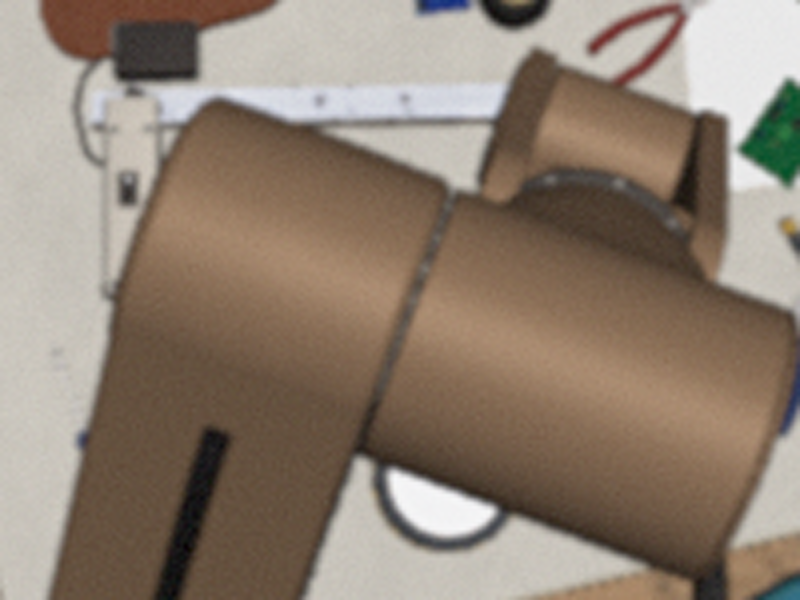

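The arm hides the lamp in this view. The steady drag of about 2 N says it is being pushed and has not reached the wall yet, so I'll continue slowly until I feel the wall.

```bash
python3 - <<'E'
from h import *
p=np.array(get_tcp_pos())[:2]
print(manip.movel(P(p+40*X,9),rate=10,contact_N=5)); st('wall')
manip.wait(.3); st('w')
snap('side','side2.png')
i=cv2.imread('pics/side2.png')[150:300,200:400]
cv2.imwrite('pics/c3.png',cv2.resize(i,None,fx=4,fy=4,interpolation=cv2.INTER_CUBIC))
E
```

```text
True
wall t 9.12 p [ 564.8 -163.1    8.6] f [-0.8  0.1  0.3] gap 49.8
w t 9.42 p [ 564.4 -163.     8.3] f [ 0.1 -0.2 -0.2] gap 49.9
```

View pics/c3.png

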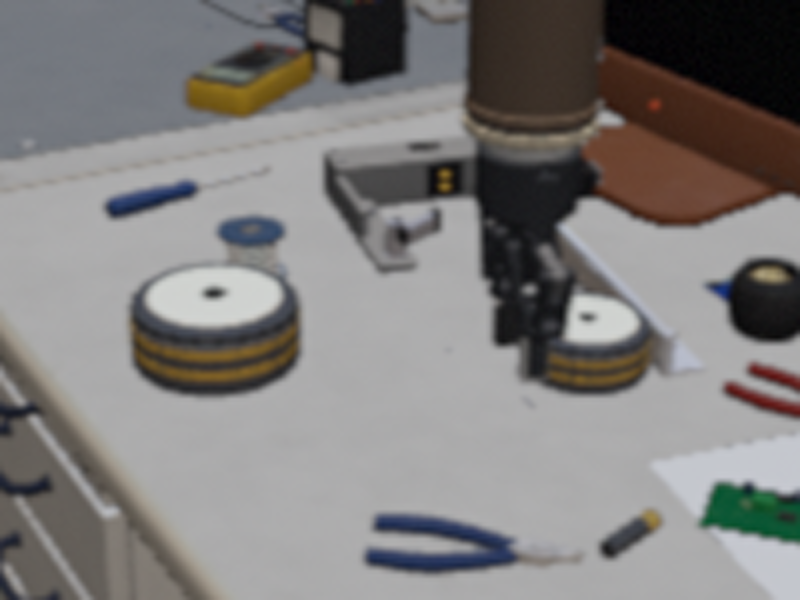

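The lamp looks to be against the wall, near its start. I'll push once more to confirm it's rigid.

```bash
python3 - <<'E'
from h import *
p=np.array(get_tcp_pos())[:2]
print(manip.movel(P(p+15*X,9),rate=6,contact_N=6)); st('wall')
manip.wait(.2); st('w')
p=np.array(get_tcp_pos())[:2]
manip.movel(P(p-40*X,9),rate=120); manip.movel(P(p-60*X,110),rate=200)
# move aside out of the side view later; look from the side now
snap('side','side3.png');snap('top','top3.png'); st('up')
a=cv2.imread('pics/side3.png')[190:270,280:380];b=cv2.imread('pics/top3.png')[140:220,330:430]
cv2.imwrite('pics/c4.png',cv2.resize(np.hstack([a,b]),None,fx=4,fy=4,interpolation=cv2.INTER_CUBIC))
E
```

```text
True
wall t 10.16 p [ 564.6 -162.7    8. ] f [-0.1 -0.8 -0.2] gap 50.1
w t 10.36 p [ 564.4 -162.6    7.8] f [0.4 0.2 0.4] gap 50.0
up t 11.61 p [ 504.1 -164.7  108.8] f [-0.2 -0.2 -0.9] gap 50.1
```

View pics/c4.png

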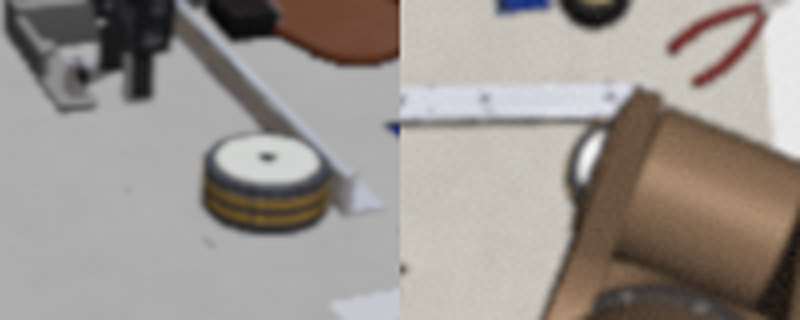

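The side crop shows the lamp touching the wall, with its lens centre at crop (268,157), which is about pixel (347,229). Next I slide it with the shut fingers, angled 8° towards the wall.

```bash
python3 - <<'E'
from h import *
s=np.load('side.npz'); C=px2w(s,346.7,229,40)[:2]; print('lamp side',C)
# from feel: cradle centre at stop + ~52 along X
C2=np.array([564.6,-162.7])+52*X; print('feel',C2)
C=np.array([(C[0]+C2[0])/2,C2[1]])
print('C',C,'wall face predicted x at that y', 673.5-.0385*(C[1]+194.8)-48)
y=YW-np.radians(8); q=quat(y); n=np.array([-np.sin(y),np.cos(y)]); print(n)
T=C-62.5*n+3*X; S=T-32*Y
np.save('T.npy',T)
fingers.gripper_to(0,20)
manip.move_pose(P(S,110),q); st('above')
print(manip.movel(P(S,12),rate=80,contact_N=8)); st('down')
print(manip.movel(P(S+60*Y,12),rate=25,contact_N=8)); st('touch')
snap('side','side4.png')
i=cv2.imread('pics/side4.png')[150:300,230:430]
cv2.imwrite('pics/c5.png',cv2.resize(i,None,fx=4,fy=4,interpolation=cv2.INTER_CUBIC))
E
```

```text
lamp side [ 619.1992202  -157.88369611]
feel [ 616.56152 -160.698  ]
C [ 617.8803701 -160.698    ] wall face predicted x at that y 624.187073
[0.10095407 0.99489109]
above t 12.77 p [ 615.5 -254.8  109.5] f [-1.2  0.1 -0.2] gap -0.0
False
down t 14.14 p [ 616.2 -254.9   12.6] f [ 0.3 -0.1 -0.3] gap 0.1
False
touch t 16.69 p [ 613.5 -194.8   12. ] f [-1.1 -0.5 -0.3] gap 0.0
```

View pics/c5.png

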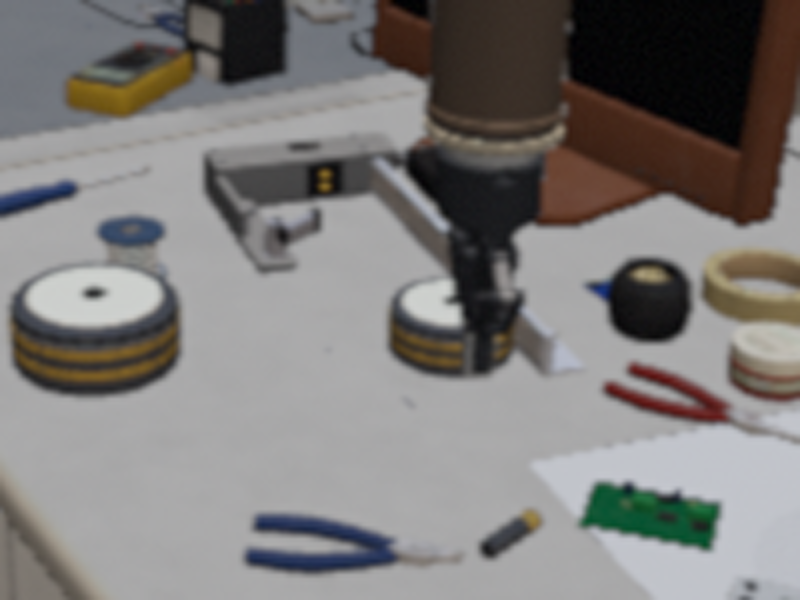

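The lamp is in front of the shut fingers at about crop (452,302), still by the wall. I'll check that position, then slide on towards the catch.

```bash
python3 - <<'E'
from h import *
s=np.load('side.npz'); C=px2w(s,230+452/4-.4,150+302/4-.4,40)[:2]; p=np.array(get_tcp_pos())[:2]; d=C-p
print(C,'rel X',d@X,'rel Y',d@Y,'wall line pt X', (C-[619.2,-157.9])@X)
print(manip.movel(P(p+90*Y,12),rate=40,contact_N=9)); st('slide')
snap('side','side5.png')
i=cv2.imread('pics/side5.png')[150:300,230:430]
cv2.imwrite('pics/c6.png',cv2.resize(i,None,fx=4,fy=4,interpolation=cv2.INTER_CUBIC))
E
```

```text
[ 616.46678696 -130.35609524] rel X 5.435137941305886 rel Y 64.34012429408969 wall line pt X -1.6707501334243413
False
slide t 19.14 p [ 610. -105.   12.] f [-0.1 -0.8 -0.1] gap 0.1
```

View pics/c6.png

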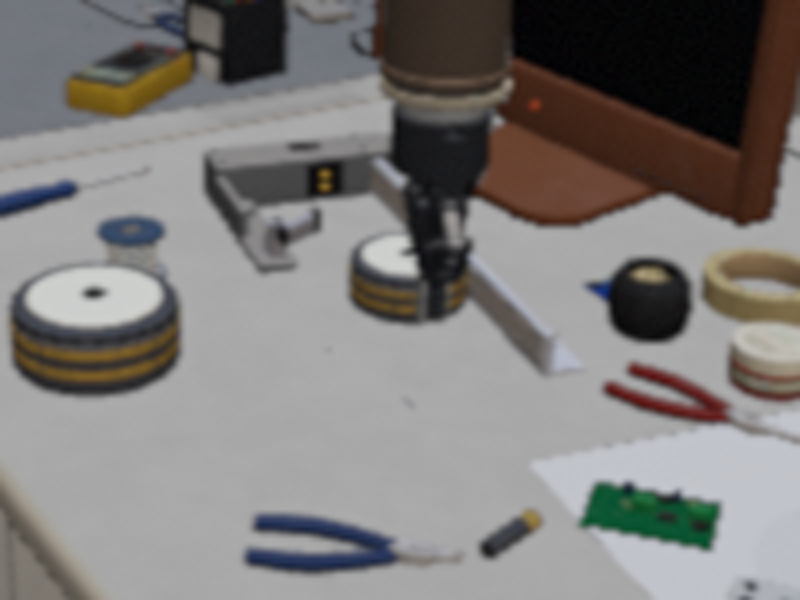

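The lamp is following along the wall at about crop (408,255), with the dock and catch ahead. Next I go through the catch slowly.

```bash
python3 - <<'E'
from h import *
p=np.array(get_tcp_pos())[:2]
print(manip.movel(P(p+72*Y,12),rate=30,contact_N=10)); st('pre-catch')
print(manip.movel(P(p+142*Y,12),rate=14,contact_N=11)); st('catch')
snap('side','side6.png')
E
```

```text
False
pre-catch t 21.74 p [607.3 -33.1  12. ] f [-0.5 -1.7 -0.2] gap 0.0
False
catch t 26.89 p [604.6  36.9  12. ] f [-0.1 -2.2 -0.3] gap 0.2
```

```bash
python3 - <<'E'
from h import *
p=np.array(get_tcp_pos())[:2]
hit=manip.movel(P(p+50*Y,12),rate=5,contact_N=13); print(hit); st('home')
p=np.array(get_tcp_pos())[:2]; manip.wait(.2); st('w')
snap('side','side7.png')
i=cv2.imread('pics/side7.png')[150:250,230:380]
cv2.imwrite('pics/c7.png',cv2.resize(i,None,fx=5,fy=5,interpolation=cv2.INTER_CUBIC))
E
```

```text
True
home t 31.63 p [603.5  57.2  11.8] f [ 0.3 -4.2  1.5] gap -0.2
w t 31.83 p [603.4  57.2  11.6] f [ 0.6 -4.5  2. ] gap 0.0
```

View pics/c7.png

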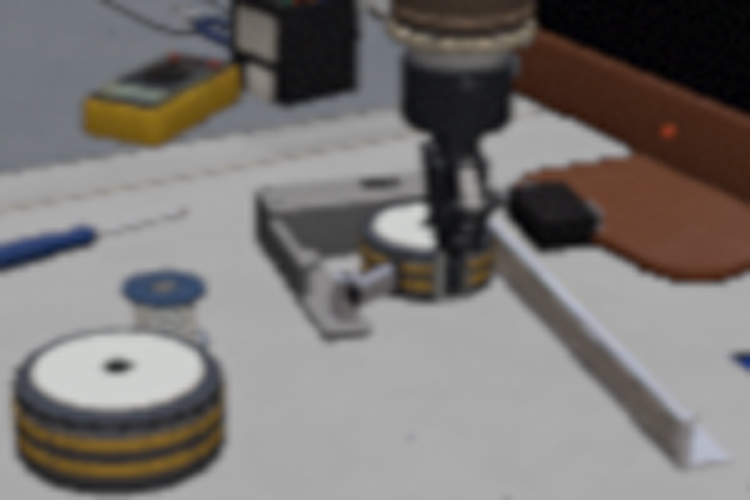

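The lamp is up against the dock face with the catch nose by its rear, at crop (380,280). I'll press gently once more to confirm it's rigid, then back off and check that the lamp stays.

```bash
python3 - <<'E'
from h import *
p=np.array(get_tcp_pos())[:2]
t=get_t();print(manip.movel(P(p+8*Y,12),rate=4,contact_N=10)); st('press')
p=np.array(get_tcp_pos())[:2]
manip.movel(P(p-3*Y,12),rate=6); st('back3')
manip.wait(.3); st('')
print(manip.movel(P(p+0*Y,12),rate=4,contact_N=4)); st('re-touch')
manip.movel(P(p-30*Y,12),rate=40); manip.movel(P(p-30*Y,120),rate=150)
manip.move_pose(P(np.array([600,-250]),200),quat(YW)); manip.wait(.3); st('clear')
snap('side','side8.png');snap('top','top8.png')
a=cv2.imread('pics/side8.png')[165:235,260:360];b=cv2.imread('pics/top8.png')[150:220,260:360]
cv2.imwrite('pics/c8.png',cv2.resize(np.vstack([a,b]),None,fx=4,fy=4,interpolation=cv2.INTER_CUBIC))
E
```

```text
True
press t 32.51 p [603.1  57.2  11.4] f [-0.1 -3.7  3.4] gap -0.2
back3 t 33.16 p [603.2  54.2  12. ] f [ 0.5 -0.6  0.1] gap 0.2
 t 33.46 p [603.2  54.2  12. ] f [ 0.2 -0.1 -0.5] gap 0.1
True
re-touch t 34.0 p [602.9  56.   11.7] f [ 0.9 -1.8  1.4] gap -0.1
clear t 37.14 p [ 600.2 -249.1  199.8] f [-0.2 -0.  -0.6] gap -0.2
```

View pics/c8.png

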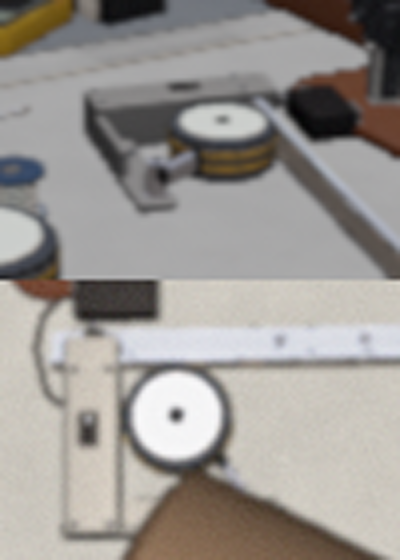

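The lamp sits at the dock face and on the wall, with the catch nose behind it at top-crop (215,460). Touching it again found it about 1.5 mm short of the face, which is where the catch should hold it.

```bash
python3 -c "
from h import *
print(manip.close_job(), get_t())"
```

```text
the job is handed in; nothing more can be done
the job is handed in; nothing more can be done
```

The lamp is fully home on the dock's contacts with the catch holding it, and I handed the job in at about 37 s of the 69 s allowed; the force was sampled rather than logged, but I set the pushes to stop well under 20 N.

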